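# Pack the plaster casts, leave the clay originals

### The job

Pack the four white plaster casts into the blue crate, each standing upright in the middle of its own foam pad: the head on red, the elephant on yellow, the foot on green and the column on black. Plaster chips easily, so set each one down gently on its pad rather than dropping it, and never knock one over. Leave the two brown clay originals standing where they are.

Things in the scene. Friction and masses are not known exactly. Their poses are not given: they have to be found in the camera images.
- cast_head: White plaster bust of a head, 84 mm tall: round foot 54 mm across, thin neck, upright head 44 mm across (round, steepest and widest 56 to 70 mm above the underside: grip there), small nose towards its +x. Origin: centre of its underside, z up. Loose, about 140 g.
- cast_elephant: White plaster standing elephant on a 72 x 40 x 8 mm plinth, 64 mm tall, head and trunk towards +x; its barrel is 34 mm wide along its y, flat-sided, 46 mm long, centred 8 mm to the -x side of the origin, 27 to 59 mm above the underside: grip there across y. Origin: centre of its underside, z up. Loose, about 150 g.
- cast_foot: White plaster human foot with ankle on a 72 x 40 x 8 mm plinth, 78 mm tall, toes towards +x; the ankle is an upright round post 28 mm in diameter, its axis 16 mm to the -x side of the origin, free from 32 to 78 mm above the underside: grip there. Origin: centre of its underside, z up. Loose, about 130 g.
- cast_column: White plaster fluted column, 86 mm tall: 44 mm square base, 30 mm round shaft, and a 36 x 36 mm square top block (the capital), its sides along x and y, from 69 to 86 mm above the underside: grip the block. Origin: centre of its underside, z up. Loose, about 140 g.
- clay_head: Brown-red clay original, same shape as the plaster head: bust of a head, 84 mm tall: round foot 54 mm across, thin neck, upright head 44 mm across (round, steepest and widest 56 to 70 mm above the underside: grip there), small nose towards its +x. Origin: centre of its underside, z up. Loose, about 170 g. Stays where it is.
- clay_elephant: Brown-red clay original, same shape as the plaster elephant: standing elephant on a 72 x 40 x 8 mm plinth, 64 mm tall, head and trunk towards +x; its barrel is 34 mm wide along its y, flat-sided, 46 mm long, centred 8 mm to the -x side of the origin, 27 to 59 mm above the underside: grip there across y. Origin: centre of its underside, z up. Loose, about 180 g. Stays where it is.
- pad_red: Red foam square, 92 x 92 x 6 mm, fixed on the floor of one cell of the open crate; origin at the centre of its underside, so its top is 6 mm above the origin (11 mm above the table); x and y along the crate's walls. The blue crate is 224 mm square outside, fixed, with 2 x 2 cells of 104 mm (109 mm from centre to centre), floor 5 mm, walls and dividers 5 mm thick and 26 mm high above the table.
- pad_yellow: Yellow foam square, 92 x 92 x 6 mm, fixed on the floor of one cell of the open crate; origin at the centre of its underside, so its top is 6 mm above the origin (11 mm above the table); x and y along the crate's walls.
- pad_green: Green foam square, 92 x 92 x 6 mm, fixed on the floor of one cell of the open crate; origin at the centre of its underside, so its top is 6 mm above the origin (11 mm above the table); x and y along the crate's walls.
- pad_black: Black foam square, 92 x 92 x 6 mm, fixed on the floor of one cell of the open crate; origin at the centre of its underside, so its top is 6 mm above the origin (11 mm above the table); x and y along the crate's walls.
Mind the look-alikes: they are no part of the job. What is shaped like the cast_column but purple is not meant. Leave any purple look-alike of the cast_elephant alone.

How it is judged:
By the outcome, as a careful person would: the job done as asked, in the order asked, and still so for the second after the job is handed in, with the robot touching nothing.
It also fails if it takes over 120 s, if anything falls off the work surface, if the arm or the gripper's body presses on something with over 40 N, if the wrist force passes 120 N, or if a joint passes its speed limit or range.

### The arm

A 6-joint arm with a two-finger parallel gripper is mounted at the origin on the work surface. World frame = base frame: x ahead of the robot, y to its left, z up, the work surface at z = 0. Lengths are in m, angles in rad, forces in N, time in s.
With the tool pointing down it reaches from about 0.4 to 0.825 m from the base axis. Payload 7 kg.
Tool frame: the origin (TCP) lies at the very end of the fingers, on their centre line; the grasp point (between the pads) lies 19 mm behind it; z points along the fingers, y is the line along which they close (so a half turn about z gives the same grasp; the last joint's range is limited). The gripper opens to 85 mm and grips with 20 to 120 N. Pads are 22 mm wide; open, the fingers measure 114 mm over their backs; the gripper's body (76 mm by 85 mm) begins 54 mm behind the grasp point. The pads swing forward as they close: fully open they stand 13 mm farther back than shut.
Start: joints at [-0.99, 0.359, 0.012, 0, -1.224, -0.288], TCP at [0.195, -0.646, 0.231] pointing down, gripper open.
Joint ranges: [-3.07, 3.07], [-1.43, 2.12], [-1.02, 1.25], [-3.03, 1.67], [-3.05, -0], [-3.03, 3.03]. Speed limits (rad/s): [2.39, 2.39, 3.01, 3.14, 3.14, 3.14].

### API

Orientations are given as a rotation vector (axis times angle).
In Python, from bench import * gives the robot as it stands.
- The arm moves only by the tool servo_tool, never from a script. Its argument "plan" is a list that holds one entry, the list of rows, each a list of 5 numbers: the opening, from 0 (shut) to 1 (fully open), then the shift along the tool's x, y, z in m, then the turn about the tool's z in degrees. In form: [[[claw, tx, ty, tz, twist], ...]]. A call has 1 to 8 rows; each row is the pose to reach, as a shift and turn from the pose commanded when the call began, along the tool's axes at that moment; what a row does not reach only later rows make up. A row lasts 1/12 s, in which the tool goes at most 41.7 mm and 7.16 degrees, less where a joint would pass 70% of its speed; a pose out of reach is approached as far as the arm can. A call with a gripper value outside its range is refused whole. The fingers move at their own pace and stop on an object; the grip force is fixed at half the most. Time passes only in rows, so rows that repeat a pose let the fingers close. It gives the time, the measured TCP pose, the force, the opening and the grip force at its end, in the units of the state.
- get_state(): the state, without advancing time (a new reading comes with each control period).
- camera(name): name is "side" or "top"; returns (picture, depth): 480x640x3 uint8, blue, green, red; 480x640 float32, m along the optical axis (not along the pixel's ray), 0 where there is no reading.
- calibration(name): a dict with "fx", "fy", "cx", "cy" (pixels), "R" (3x3) and "t" (3): a world point X has camera coordinates R X + t. Camera axes: x right, y down, z forward; pixel columns grow to the right and rows downward; lengths in m; the calibration is good to about 2 mm. A picture is of the moment at which its call begins. calibration takes no time and is no camera call.
- close_job(): hands the job in; it is judged then, once.
The state is a dict: "time_s": time; "q": joint angles; "dq": joint speeds; "joint_efforts": joint torques, N m; "eef_pos": TCP position; "tcp_rot": TCP orientation; "contact_force": force on the tool from outside, world axes, zero at the start; "moment": the same for the moment, N m; "gripper_width": finger opening in m; "grasp_force": force on a finger pad.
Only numpy, scipy, OpenCV 4.12 (cv2) and the standard library are available. Lean on these libraries where they do the work, as an engineer would, in place of code of your own. Each camera call takes 0.05 s, during which the arm holds its last target. There are 200 camera calls.

## Working session

There is one attempt and no reset: what is moved stays moved. The work goes in short steps, Python scripts to look and compute and a tool call to move; the robot and the scene stay as the last step left them, time stands still between calls to the robot, and variables do not carry over. Pictures are saved under pics/ and viewed, at most 14 in all, crops included, and the job is handed in when it is done.

Besides the shell and the picture viewer there is one more tool, called after "Emit:" by a JSON object that holds its "name" and its "arguments", one argument or row to a line. servo_tool: Moves the arm, as the interface text tells. Its arguments: {"type":"object","properties":{"plan":{"type":"array","items":{"type":"array","items":{"type":"array","items":{"type":"number"}}}}},"required":["plan"]}

```bash
mkdir -p pics; ls
python3 - <<'E'
from bench import *
import cv2,numpy as np
for n in("top","side"):
    p,d=camera(n); cv2.imwrite(f"pics/{n}0.png",p); np.save(f"{n}0.npy",d); print(n,calibration(n))
print(get_state())
E
```

```text
pics
top {'fx': 583.446432275025, 'fy': 583.446432275025, 'cx': 319.69416161553033, 'cy': 242.54683548473946, 'R': array([[-0.090059  , -0.99593587,  0.00105723],
       [-0.97581618,  0.08802724, -0.20008497],
       [ 0.19917873, -0.01905111, -0.97977798]]), 't': array([-0.04001822,  0.53158675,  1.00451277])}
side {'fx': 451.9352068983084, 'fy': 451.9352068983084, 'cx': 311.45840694020166, 'cy': 235.64446889760052, 'R': array([[-0.99767178, -0.0652453 , -0.01985121],
       [-0.02002406,  0.55849752, -0.82926447],
       [ 0.06519246, -0.82693626, -0.55850369]]), 't': array([0.50722373, 0.08188988, 0.79566951])}
{'time_s': 0.1, 'q': array([-9.89931756e-01,  3.59313340e-01,  1.11550994e-02, -2.97014468e-04,
       -1.22409138e+00, -2.88106960e-01]), 'dq': array([ 0.00021587, -0.00353443,  0.00331761, -0.00019263, -0.00070542,
        0.00074279]), 'joint_efforts': array([-8.15024123e-04, -5.84766197e+01,  2.94109780e+01,  6.95470601e+00,
       -3.18674283e-03,  2.76978845e-06]), 'eef_pos': array([ 0.19465477, -0.64588039,  0.2304627 ]), 'tcp_rot': array([ 4.58012577e-01, -3.10766340e+00, -2.25511826e-03]), 'contact_force': array([ 0.60753521, -0.30192604, -0.14727824]), 'moment': array([ 0.05228016, -0.00407718,  0.01041342]), 'grasp_force': 0.0, 'gripper_width': 0.08521012238344633}
```

View pics/top0.png

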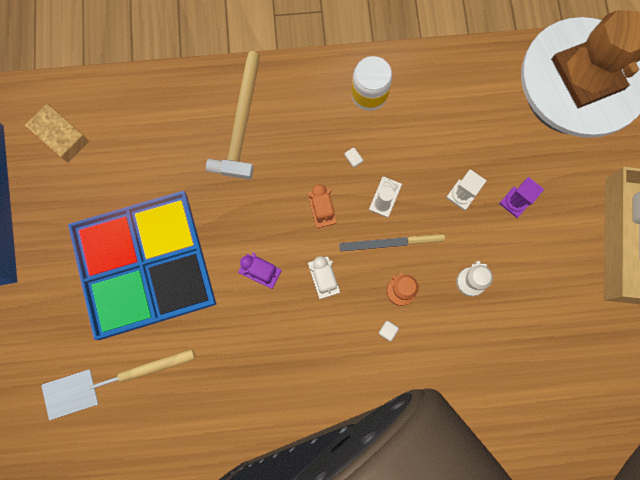

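View pics/side0.png

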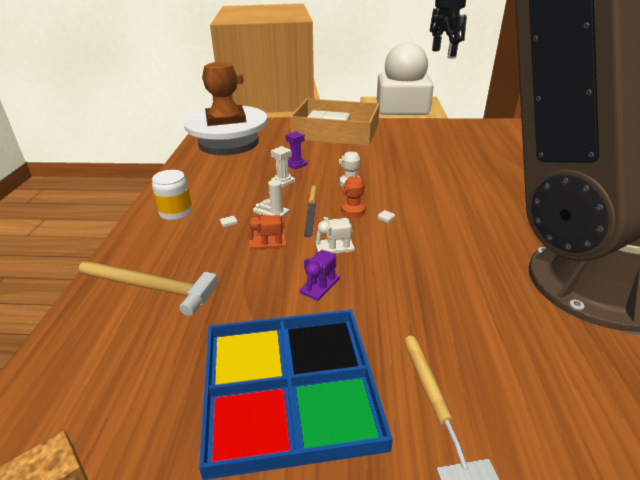

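The top view shows the crate centred near (143,265): red (107,246), yellow (164,229), green (120,300), black (178,283). The white casts are the head (475,279), elephant (323,277), foot (385,197) and column (467,190). The clay pieces are at (322,205) and (403,289), and the purple decoys at (260,270) and (521,197). The side view agrees.

```bash
cat > h.py <<'E'
from bench import *
import cv2,numpy as np
from scipy.spatial.transform import Rotation as Ro
def cloud(n,p,d):
    c=calibration(n); v,u=np.nonzero(d>0); z=d[v,u]
    C=np.stack([(u-c['cx'])/c['fx']*z,(v-c['cy'])/c['fy']*z,z],1)
    return (C-c['t'])@c['R'], p[v,u].astype(int)
def look():
    P,B=zip(*[cloud(n,*camera(n)) for n in("top","side")])
    return P,B
def white(B): return (B.min(1)>105)&(B.max(1)-B.min(1)<45)
def rect(q):
    (c,s,a)=cv2.minAreaRect((q[:,:2]*1000).astype(np.float32)); return np.round(c,1),np.round(s,1),round(a,1)
def go(x,y,z,yaw=None):
    """print tool shift/twist to world TCP target (m), yaw(deg) = direction of tool y mod 180"""
    s=get_state(); R=Ro.from_rotvec(s['tcp_rot']).as_matrix()
    d=R.T@(np.array([x,y,z])-s['eef_pos']); t=np.degrees(np.arctan2(R[1,1],R[0,1]))
    tw=0 if yaw is None else -((yaw-t+90)%180-90)
    print('shift',np.round(d,4),'twist',round(tw,1),'q6 %.2f'%s['q'][5],'yaw %.1f'%t,'t %.1f'%s['time_s'])
E
python3 - <<'E'
from h import *
P,B=look()
p,b=P[0],B[0]
R={'red':(b[:,2]>180)&(b[:,1]<50)&(b[:,0]<50),'yel':(b[:,2]>180)&(b[:,1]>150)&(b[:,0]<60),'grn':(b[:,1]>120)&(b[:,2]<80)&(b[:,0]<120),'blk':(b.max(1)<50)}
c=calibration('top')
def w(u,v,z=.03):
    r=c['R'].T@np.array([(u-c['cx'])/c['fx'],(v-c['cy'])/c['fy'],1]); o=-c['R'].T@c['t']; return (o+r*(z-o[2])/r[2])[:2]
cr=w(143,265)
for k,m in R.items():
    q=p[m&(np.hypot(*(p[:,:2]-cr).T)<.16)]; print(k,len(q),rect(q),q[:,2].mean())
for k,uv in dict(head=(475,279),ele=(323,277),foot=(385,197),col=(467,190)).items():
    o=w(*uv); print(k,np.round(o,3))
    for i in(0,1):
        m=white(B[i])&(np.hypot(*(P[i][:,:2]-o).T)<.06); q=P[i][m]; 
        print(' cam',i,len(q),'zmax',round(q[:,2].max(),4))
        for lo,hi in((-.005,.012),(.012,.03),(.03,.05),(.05,.062),(.062,.075),(.075,.1)):
            s=q[(q[:,2]>lo)&(q[:,2]<hi)]
            if len(s)>5: print('   ',lo,hi,len(s),rect(s),np.round(np.median(s,0)*1000,1))
E
```

```text
red 210 (array([544.5, 306.2]), array([51.1, 90.2]), 14.3) 0.010281047717125963
yel 2202 (array([587.5, 204.3]), array([91.5, 91. ]), 11.8) 0.010190766549412962
grn 2414 (array([458.4, 288.2]), array([91.7, 91.9]), 11.6) 0.010260086930030396
blk 77 (array([479.6, 179.6]), array([86.4, 84.6]), 12.2) 0.010353365553847185
head [ 0.437 -0.365]
 cam 0 884 zmax 0.0873
    -0.005 0.012 59 (array([ 438.3, -371.7]), array([51.8, 71.3]), 20.4) [ 429.5 -343.9    8.5]
    0.012 0.03 259 (array([ 432.8, -356. ]), array([52.4, 36.5]), 22.0) [ 427.9 -349.7   16.6]
    0.05 0.062 34 (array([ 439.3, -355.4]), array([49.9, 27.8]), 2.9) [ 431.5 -345.5   58.2]
    0.062 0.075 190 (array([ 438. , -362.3]), array([47.3, 42.9]), 25.4) [ 434.9 -354.3   70.6]
    0.075 0.1 338 (array([ 436.3, -363.2]), array([37.1, 35.6]), 87.0) [ 435.8 -362.    79.7]
 cam 1 384 zmax 0.0841
    -0.005 0.012 13 (array([ 459.1, -353.4]), array([ 3.8, 20.8]), 21.4) [ 458.4 -350.9    8.7]
    0.012 0.03 47 (array([ 446. , -360.1]), array([33.5, 27.8]), 27.9) [ 451.3 -354.    19.4]
    0.03 0.05 51 (array([ 436.8, -350.7]), array
[... 2896 characters left out ...]
2.  -359.4   72.3]
    0.075 0.1 423 (array([ 605.5, -369.9]), array([35.9, 38.3]), 48.7) [ 604.2 -368.6   84.8]
 cam 1 528 zmax 0.0877
    -0.005 0.012 77 (array([ 604.7, -367.7]), array([41.6, 45.1]), 51.0) [ 594.3 -358.4    8.3]
    0.012 0.03 105 (array([ 606.5, -362.9]), array([24.8, 41.1]), 82.3) [ 602.1 -359.3   17.5]
    0.03 0.05 81 (array([ 604.9, -358.9]), array([27.2, 13.9]), 2.4) [ 603.5 -359.1   40.8]
    0.05 0.062 54 (array([ 603.9, -362.2]), array([27.7, 15.5]), 10.9) [ 604.6 -359.7   55.9]
    0.062 0.075 54 (array([ 604.3, -357.6]), array([43.9, 24. ]), 5.9) [ 601.9 -358.1   71.3]
    0.075 0.1 157 (array([ 604.5, -366.8]), array([35.1, 37.3]), 48.2) [ 604.3 -362.1   84.7]
```

```bash
python3 -c "
from h import *
go(.4362,-.3625,.15,90)"
```

```text
shift [-0.313   0.2017  0.0809] twist 16.8 q6 -0.29 yaw 106.8 t 0.2
```

Emit:
{"name": "servo_tool", "arguments": {
  "plan": [
    [[1,-0.313,0.202,0.081,16.8],[1,-0.313,0.202,0.081,16.8],[1,-0.313,0.202,0.081,16.8],[1,-0.313,0.202,0.081,16.8],[1,-0.313,0.202,0.081,16.8],[1,-0.313,0.202,0.081,16.8],[1,-0.313,0.202,0.081,16.8],[1,-0.313,0.202,0.081,16.8]]
  ]
}}

```text
time_s: 0.87
eef_pos: [0.4053, -0.3981, 0.1607]
tcp_rot: [0.001, 3.141, -0.0]
contact_force: [1.2, 0.2, -0.6]
gripper_width: 0.0855
grasp_force: 0.0
```

```bash
python3 -c "
from h import *
go(.4362,-.3625,.04,90)"
```

```text
shift [-0.0308  0.0357  0.1207] twist -0.0 q6 -1.14 yaw 90.0 t 0.9
```

Emit:
{"name": "servo_tool", "arguments": {
  "plan": [
    [[1,-0.031,0.036,0.0,0],[1,-0.031,0.036,0.01,0],[1,-0.031,0.036,0.045,0],[1,-0.031,0.036,0.08,0],[1,-0.031,0.036,0.08,0]]
  ]
}}

```text
time_s: 1.28
eef_pos: [0.4319, -0.3613, 0.0751]
tcp_rot: [-0.001, -3.133, -0.008]
contact_force: [-1.3, 0.8, -1.3]
gripper_width: 0.0854
grasp_force: 0.0
```

Run:
```python
from h import *
go(.4362,-.3625,.04,90)
p,d=camera("side"); cv2.imwrite("pics/s1.png",cv2.resize(p[60:300,200:440],(600,600)))
```

```text
shift [-0.0046 -0.0013  0.035 ] twist -0.1 q6 -1.22 yaw 89.9 t 1.3
```

View pics/s1.png

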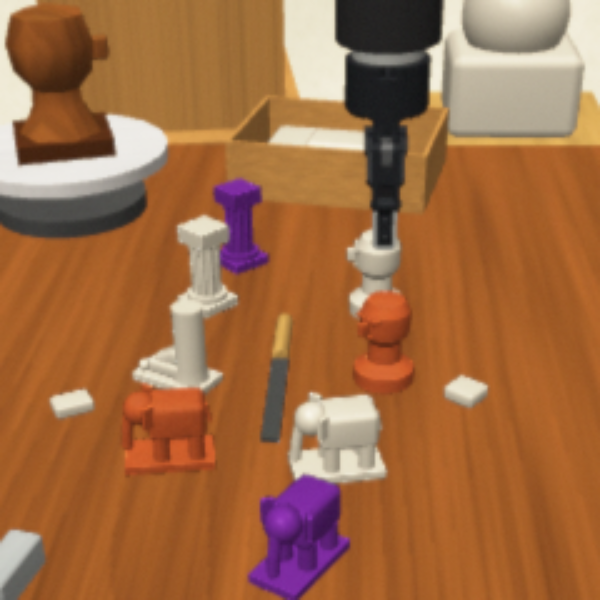

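The open fingers stand either side of the white head (crop pixel 380,245), slightly towards the robot, and nothing else is close. I'll check whether the arm has settled.

```bash
python3 -c "
from h import *
go(.4362,-.3625,.04,90)"
```

```text
shift [-0.0033  0.      0.0382] twist -0.0 q6 -1.22 yaw 90.0 t 1.3
```

Emit:
{"name": "servo_tool", "arguments": {
  "plan": [
    [[1,0,0,0.02,0],[1,0,0,0.04,0],[1,0,0,0.04,0],[1,0,0,0.04,0],[1,0,0,0.04,0]]
  ]
}}

```text
time_s: 1.75
eef_pos: [0.4365, -0.3647, 0.043]
tcp_rot: [0.0, 3.14, -0.002]
contact_force: [0.4, -0.1, 0.0]
gripper_width: 0.0858
grasp_force: 0.0
```

```bash
python3 -c "
from h import *
go(.4362,-.3625,.04,90)"
```

```text
shift [0.0003 0.0022 0.003 ] twist -0.0 q6 -1.22 yaw 90.0 t 1.8
```

Emit:
{"name": "servo_tool", "arguments": {
  "plan": [
    [[1,0,0.002,0.003,0],[0.3,0,0.002,0.003,0],[0.3,0,0.002,0.003,0],[0.3,0,0.002,0.003,0],[0.3,0,0.002,0.003,0],[0.3,0,0.002,0.003,0],[0.3,0,0.002,0.003,0],[0.3,0,0.002,0.003,0]]
  ]
}}

```text
time_s: 2.42
eef_pos: [0.4359, -0.3622, 0.0387]
tcp_rot: [0.0, 3.141, -0.001]
contact_force: [0.0, 0.3, 6.1]
gripper_width: 0.0422
grasp_force: 60.0
```

Emit:
{"name": "servo_tool", "arguments": {
  "plan": [
    [[0.3,0,0,-0.004,0],[0.3,0,0,-0.02,0],[0.3,0,0,-0.05,0],[0.3,0,0,-0.085,0],[0.3,0,0,-0.12,0],[0.3,0,0,-0.12,0]]
  ]
}}

```text
time_s: 2.92
eef_pos: [0.4385, -0.3638, 0.1652]
tcp_rot: [-0.001, 3.133, -0.008]
contact_force: [1.3, -0.4, -0.6]
gripper_width: 0.0423
grasp_force: 61.2
```

```bash
python3 -c "
from h import *
print(get_state()['contact_force'],get_state()['gripper_width'])
go(.5649,.3108,.16,102)"
```

```text
[ 1.27308528 -0.43527487 -0.57044764] 0.042339249623336184
shift [-0.1269  0.6745  0.0027] twist -12.0 q6 -1.22 yaw 90.0 t 2.9
```

Emit:
{"name": "servo_tool", "arguments": {
  "plan": [
    [[0.3,-0.002,0.01,0,0],[0.3,-0.006,0.032,0,-2],[0.3,-0.012,0.064,0,-4],[0.3,-0.019,0.102,0,-8],[0.3,-0.027,0.142,0,-12],[0.3,-0.034,0.182,0,-12],[0.3,-0.042,0.222,0,-12],[0.3,-0.049,0.262,0,-12]]
  ]
}}

```text
time_s: 3.58
eef_pos: [0.4835, -0.0976, 0.157]
tcp_rot: [0.327, -3.123, -0.001]
contact_force: [2.1, -0.4, -1.9]
gripper_width: 0.0422
grasp_force: 61.2
```

Emit:
{"name": "servo_tool", "arguments": {
  "plan": [
    [[0.3,-0.007,0.04,0,0],[0.3,-0.015,0.08,0,0],[0.3,-0.023,0.12,0,0],[0.3,-0.03,0.16,0,0],[0.3,-0.038,0.2,0,0],[0.3,-0.045,0.24,0,0],[0.3,-0.053,0.28,0,0],[0.3,-0.059,0.31,0,0]]
  ]
}}

```text
time_s: 4.25
eef_pos: [0.4765, 0.2184, 0.157]
tcp_rot: [0.329, -3.123, 0.001]
contact_force: [0.1, -0.6, -1.0]
gripper_width: 0.0421
grasp_force: 61.2
```

```bash
python3 -c "
from h import *
go(.5649,.3108,.16,102)"
```

```text
shift [-0.1057  0.0719 -0.0032] twist 0.0 q6 -2.16 yaw 102.0 t 4.2
```

Emit:
{"name": "servo_tool", "arguments": {
  "plan": [
    [[0.3,-0.025,0.018,0,0],[0.3,-0.058,0.04,0,0],[0.3,-0.086,0.059,0,0],[0.3,-0.105,0.072,0,0],[0.3,-0.105,0.072,0,0],[0.3,-0.105,0.072,0,0],[0.3,-0.105,0.072,0,0]]
  ]
}}

```text
time_s: 4.83
eef_pos: [0.5644, 0.3073, 0.1564]
tcp_rot: [0.327, -3.122, 0.002]
contact_force: [-1.0, 0.1, -0.9]
gripper_width: 0.0421
grasp_force: 61.2
```

```bash
python3 -c "
from h import *
go(.5649,.3108,.055,102)"
```

```text
shift [-0.0015  0.0034  0.1014] twist -0.0 q6 -2.16 yaw 102.0 t 4.8
```

Emit:
{"name": "servo_tool", "arguments": {
  "plan": [
    [[0.3,-0.001,0.003,0.02,0],[0.3,-0.001,0.003,0.05,0],[0.3,-0.001,0.003,0.08,0],[0.3,-0.001,0.003,0.095,0],[0.3,-0.001,0.003,0.101,0],[0.3,-0.001,0.003,0.101,0],[0.3,-0.001,0.003,0.101,0],[0.3,-0.001,0.003,0.101,0]]
  ]
}}

```text
time_s: 5.5
eef_pos: [0.5667, 0.3115, 0.0587]
tcp_rot: [-0.328, 3.122, 0.002]
contact_force: [0.2, -0.9, -1.2]
gripper_width: 0.0423
grasp_force: 61.3
```

```bash
python3 -c "
from h import *
go(.5649,.3108,.0497,102);print(get_state()['contact_force'])"
```

```text
shift [ 0.002  -0.0003  0.009 ] twist -0.0 q6 -2.17 yaw 102.0 t 5.5
[ 0.22979642 -0.86169938 -1.22560216]
```

Emit:
{"name": "servo_tool", "arguments": {
  "plan": [
    [[0.3,0.001,0,0.002,0],[0.3,0.001,0,0.004,0],[0.3,0.001,0,0.005,0],[0.3,0.001,0,0.006,0],[0.3,0.001,0,0.0065,0],[0.3,0.001,0,0.007,0],[0.3,0.001,0,0.007,0],[0.3,0.001,0,0.007,0]]
  ]
}}

```text
time_s: 6.17
eef_pos: [0.5651, 0.3108, 0.05]
tcp_rot: [0.328, -3.124, 0.0]
contact_force: [0.3, 0.7, -1.7]
gripper_width: 0.0423
grasp_force: 61.3
```

Emit:
{"name": "servo_tool", "arguments": {
  "plan": [
    [[0.3,0,0,0.0005,0],[0.3,0,0,0.001,0],[0.3,0,0,0.0015,0],[0.3,0,0,0.0015,0],[0.3,0,0,0.0015,0]]
  ]
}}

```text
time_s: 6.58
eef_pos: [0.5657, 0.3108, 0.0497]
tcp_rot: [-0.328, 3.123, 0.0]
contact_force: [-1.0, -2.5, 6.3]
gripper_width: 0.0422
grasp_force: 61.9
```

Emit:
{"name": "servo_tool", "arguments": {
  "plan": [
    [[0.6,0,0,0,0],[0.7,0,0,0,0],[0.85,0,0,0,0],[0.9,0,0,0,0],[0.9,0,0,0,0],[0.9,0,0,-0.01,0],[0.9,0,0,-0.04,0],[0.9,0,0,-0.08,0]]
  ]
}}

```text
time_s: 7.25
eef_pos: [0.5634, 0.3093, 0.1266]
tcp_rot: [0.327, -3.119, 0.006]
contact_force: [0.7, 0.4, -0.3]
gripper_width: 0.077
grasp_force: 0.0
```

Run:
```python
from h import *
# elephant yaw & centre: side-cam plinth rect 8.2deg; refine using both clouds
P,B=look()
for i in(0,1):
    m=white(B[i])&(np.hypot(*(P[i][:,:2]-[.468,-.088]).T)<.06)
    q=P[i][m]; pl=q[(q[:,2]>.004)&(q[:,2]<.0105)]; print(i,rect(pl))
    b=q[(q[:,2]>.052)&(q[:,0]<.475)]; print('barrel',rect(b))
    # head on pad
    m=white(B[i])&(np.hypot(*(P[i][:,:2]-[.565,.311]).T)<.05); q=P[i][m]
    print('headtop',rect(q[q[:,2]>.086]),'base',rect(q[q[:,2]<.035]),q[:,2].max())
go(.461,-.0895,.14,100)
```

```text
0 (array([469. , -89.5]), array([72. , 40.6]), 12.9)
barrel (array([458.2, -91.6]), array([40.8, 33.4]), 12.1)
headtop (array([557. , 295.8]), array([66.4, 91.8]), 49.4) base (array([562.4, 302.2]), array([38.5, 51.8]), 58.4) 0.4562616893712673
1 (array([468.7, -86. ]), array([72.2, 38.7]), 7.5)
barrel (array([458.6, -88.8]), array([40.2, 30.2]), 12.6)
headtop (array([557.5, 327.5]), array([92.1, 64. ]), 33.8) base (array([564.9, 315.2]), array([50.9, 42. ]), 12.7) 0.48910556470604344
shift [ 0.1892 -0.3713 -0.0073] twist 2.1 q6 -2.17 yaw 102.1 t 7.3
```

Emit:
{"name": "servo_tool", "arguments": {
  "plan": [
    [[0.9,0.01,-0.018,-0.01,0],[0.9,0.028,-0.055,-0.01,0],[0.9,0.046,-0.092,-0.01,0],[0.9,0.064,-0.129,-0.01,0],[0.9,0.083,-0.166,-0.01,0],[0.9,0.102,-0.203,-0.01,0],[0.9,0.121,-0.24,-0.01,0],[0.9,0.14,-0.277,-0.01,0]]
  ]
}}

```text
time_s: 8.02
eef_pos: [0.485, 0.0092, 0.1394]
tcp_rot: [-0.329, 3.123, 0.001]
contact_force: [0.7, -0.9, -0.6]
gripper_width: 0.077
grasp_force: 0.0
```

Emit:
{"name": "servo_tool", "arguments": {
  "plan": [
    [[0.9,0.018,-0.035,0,0],[0.9,0.036,-0.07,0,0],[0.9,0.048,-0.094,0,0],[0.9,0.048,-0.094,0,0],[0.9,0.048,-0.094,0,0],[0.9,0.048,-0.094,0,0]]
  ]
}}

```text
time_s: 8.52
eef_pos: [0.4587, -0.0911, 0.1391]
tcp_rot: [-0.327, 3.123, 0.0]
contact_force: [0.1, -1.1, -0.2]
gripper_width: 0.0769
grasp_force: 0.0
```

Run:
```python
from h import *
go(.461,-.0895,.08,102)
p,d=camera("side"); cv2.imwrite("pics/s2.png",p)
```

```text
shift [-0.0025  0.0011  0.0591] twist -0.1 q6 -1.59 yaw 101.9 t 8.5
```

View pics/s2.png

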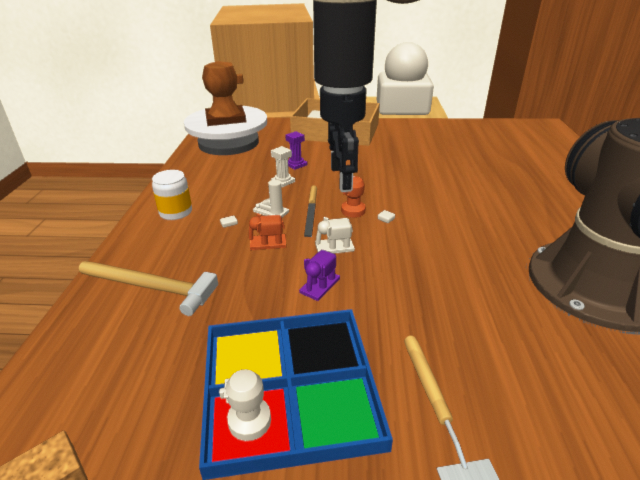

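The head stands upright near the middle of the red pad (249,415). The gripper is above the white elephant (335,235).

Emit:
{"name": "servo_tool", "arguments": {
  "plan": [
    [[0.9,-0.0015,0.001,0.03,0],[0.9,-0.0015,0.001,0.065,0],[0.9,-0.0015,0.001,0.1,0],[0.9,-0.0015,0.001,0.117,0],[0.9,-0.0015,0.001,0.117,0],[0.9,-0.0015,0.001,0.117,0],[0.9,-0.0015,0.001,0.117,0]]
  ]
}}

```text
time_s: 9.15
eef_pos: [0.4607, -0.0891, 0.0225]
tcp_rot: [-0.33, 3.123, -0.0]
contact_force: [1.5, 0.5, 0.3]
gripper_width: 0.0766
grasp_force: 0.0
```

Run:
```python
from h import *
go(.461,-.0895,.022,102)
```

```text
shift [-0.0002 -0.0004  0.0005] twist 0.1 q6 -1.59 yaw 102.1 t 9.2
```

Emit:
{"name": "servo_tool", "arguments": {
  "plan": [
    [[0.5,0,0,0,0],[0.3,0,0,0,0],[0.2,0,0,0,0],[0.2,0,0,0,0],[0.2,0,0,0,0],[0.2,0,0,0,0],[0.2,0,0,0,0],[0.2,0,0,0,0]]
  ]
}}

```text
time_s: 9.82
eef_pos: [0.4602, -0.0898, 0.0226]
tcp_rot: [-0.328, 3.122, 0.0]
contact_force: [-2.2, 0.9, 8.0]
gripper_width: 0.0334
grasp_force: 60.0
```

Emit:
{"name": "servo_tool", "arguments": {
  "plan": [
    [[0.2,0,0,-0.004,0],[0.2,0,0,-0.02,0],[0.2,0,0,-0.05,0],[0.2,0,0,-0.085,0],[0.2,0,0,-0.115,0],[0.2,0,0,-0.12,0],[0.2,0,0,-0.12,0],[0.2,0,0,-0.12,0]]
  ]
}}

```text
time_s: 10.48
eef_pos: [0.459, -0.0898, 0.1413]
tcp_rot: [-0.327, 3.124, 0.001]
contact_force: [0.4, 0.4, -1.1]
gripper_width: 0.0327
grasp_force: 59.7
```

Run:
```python
from h import *
# elephant origin 8mm ahead (yaw 12) of barrel centre; place origin at yellow centre
c,s=np.cos(np.radians(12)),np.sin(np.radians(12))
print(.5875-.008*c,.2043-.008*s)
go(.5797,.2026,.14,102)
```

```text
0.5796748191941296 0.20263670647345794
shift [-0.1787  0.2611  0.0016] twist -0.1 q6 -1.59 yaw 101.9 t 10.5
```

Emit:
{"name": "servo_tool", "arguments": {
  "plan": [
    [[0.2,-0.01,0.014,0,0],[0.2,-0.027,0.04,0,0],[0.2,-0.047,0.069,0,0],[0.2,-0.068,0.1,0,0],[0.2,-0.089,0.131,0,0],[0.2,-0.11,0.162,0,0],[0.2,-0.131,0.193,0,0],[0.2,-0.15,0.22,0,0]]
  ]
}}

```text
time_s: 11.15
eef_pos: [0.56, 0.1581, 0.1391]
tcp_rot: [0.328, -3.121, 0.002]
contact_force: [0.7, -0.6, -1.1]
gripper_width: 0.0335
grasp_force: 59.9
```

Emit:
{"name": "servo_tool", "arguments": {
  "plan": [
    [[0.2,-0.018,0.026,0,0],[0.2,-0.028,0.04,0,0],[0.2,-0.028,0.041,0,0],[0.2,-0.028,0.041,0,0],[0.2,-0.028,0.041,0,0]]
  ]
}}

```text
time_s: 11.57
eef_pos: [0.5782, 0.2015, 0.1395]
tcp_rot: [0.327, -3.121, 0.002]
contact_force: [0.9, -0.7, -1.6]
gripper_width: 0.0335
grasp_force: 59.9
```

Run:
```python
from h import *
go(.5797,.2026,.037,102)
```

```text
shift [-0.002   0.0009  0.1025] twist -0.0 q6 -2.02 yaw 102.0 t 11.6
```

Emit:
{"name": "servo_tool", "arguments": {
  "plan": [
    [[0.2,-0.001,0.001,0.02,0],[0.2,-0.001,0.001,0.05,0],[0.2,-0.001,0.001,0.08,0],[0.2,-0.001,0.001,0.093,0],[0.2,-0.001,0.001,0.099,0],[0.2,-0.001,0.001,0.099,0],[0.2,-0.001,0.001,0.099,0],[0.2,-0.001,0.001,0.099,0]]
  ]
}}

```text
time_s: 12.23
eef_pos: [0.581, 0.2037, 0.0439]
tcp_rot: [-0.327, 3.123, 0.001]
contact_force: [0.5, -0.2, -0.7]
gripper_width: 0.0337
grasp_force: 59.9
```

Run:
```python
from h import *
go(.5797,.2026,.0335,102)
```

```text
shift [ 0.0015 -0.0008  0.0104] twist -0.0 q6 -2.02 yaw 102.0 t 12.2
```

Emit:
{"name": "servo_tool", "arguments": {
  "plan": [
    [[0.2,0.001,-0.001,0.003,0],[0.2,0.001,-0.001,0.005,0],[0.2,0.001,-0.001,0.006,0],[0.2,0.001,-0.001,0.007,0],[0.2,0.001,-0.001,0.0075,0],[0.2,0.001,-0.001,0.008,0],[0.2,0.001,-0.001,0.008,0],[0.2,0.001,-0.001,0.008,0]]
  ]
}}

```text
time_s: 12.9
eef_pos: [0.5794, 0.2024, 0.0345]
tcp_rot: [-0.328, 3.124, -0.0]
contact_force: [0.4, 0.7, -2.1]
gripper_width: 0.0335
grasp_force: 59.9
```

Emit:
{"name": "servo_tool", "arguments": {
  "plan": [
    [[0.2,0,0,0.0005,0],[0.2,0,0,0.001,0],[0.2,0,0,0.0015,0],[0.2,0,0,0.0015,0],[0.2,0,0,0.0015,0]]
  ]
}}

```text
time_s: 13.32
eef_pos: [0.5794, 0.2024, 0.0336]
tcp_rot: [-0.328, 3.124, 0.0]
contact_force: [-2.9, -0.9, 5.0]
gripper_width: 0.0331
grasp_force: 60.7
```

Emit:
{"name": "servo_tool", "arguments": {
  "plan": [
    [[0.5,0,0,0,0],[0.6,0,0,0,0],[0.7,0,0,0,0],[0.7,0,0,0,0],[0.7,0,0,0,0],[0.7,0,0,-0.01,0],[0.7,0,0,-0.045,0],[0.7,0,0,-0.085,0]]
  ]
}}

```text
time_s: 13.98
eef_pos: [0.5778, 0.2013, 0.1171]
tcp_rot: [0.327, -3.12, 0.004]
contact_force: [1.5, 0.6, 0.2]
gripper_width: 0.0597
grasp_force: 0.0
```

Run:
```python
from h import *
go(.6008,-.2143,.14,62)
```

```text
shift [ 0.0638 -0.4114 -0.0217] twist 40.0 q6 -2.02 yaw 102.0 t 14.0
```

Emit:
{"name": "servo_tool", "arguments": {
  "plan": [
    [[0.7,0.002,-0.012,-0.022,5],[0.7,0.007,-0.046,-0.022,10],[0.7,0.013,-0.086,-0.022,15],[0.7,0.019,-0.126,-0.022,20],[0.7,0.026,-0.166,-0.022,25],[0.7,0.032,-0.206,-0.022,30],[0.7,0.038,-0.246,-0.022,35],[0.7,0.044,-0.286,-0.022,40]]
  ]
}}

```text
time_s: 14.65
eef_pos: [0.5956, -0.0884, 0.1411]
tcp_rot: [0.766, 3.046, 0.0]
contact_force: [0.8, 0.2, -0.2]
gripper_width: 0.0598
grasp_force: 0.0
```

Run:
```python
from h import *
go(.6008,-.2143,.14,62)
```

```text
shift [-0.0641 -0.1085  0.0011] twist -0.2 q6 -2.24 yaw 61.8 t 14.7
```

Emit:
{"name": "servo_tool", "arguments": {
  "plan": [
    [[0.7,-0.02,-0.034,0,0],[0.7,-0.04,-0.068,0,0],[0.7,-0.058,-0.098,0,0],[0.7,-0.064,-0.1085,0,0],[0.7,-0.064,-0.1085,0,0],[0.7,-0.064,-0.1085,0,0],[0.7,-0.064,-0.1085,0,0]]
  ]
}}

```text
time_s: 15.23
eef_pos: [0.6012, -0.2117, 0.1403]
tcp_rot: [0.76, 3.048, 0.0]
contact_force: [-0.3, 0.8, 0.5]
gripper_width: 0.0597
grasp_force: 0.0
```

Run:
```python
from h import *
go(.6008,-.2143,.038,62)
P,B=look()
for i in(0,1):
    m=white(B[i])&(np.hypot(*(P[i][:,:2]-[.5875,.2043]).T)<.055)&(P[i][:,2]<.1); q=P[i][m]
    print('ele plinth',rect(q[q[:,2]<.022]),q[:,2].max())
    m=white(B[i])&(np.hypot(*(P[i][:,:2]-[.565,.311]).T)<.05)&(P[i][:,2]<.1); q=P[i][m]
    print('headtop',rect(q[q[:,2]>.086]),'base',rect(q[q[:,2]<.028]),q[:,2].max())
```

```text
shift [-0.0008 -0.0025  0.1023] twist -0.0 q6 -2.03 yaw 62.0 t 15.2
ele plinth (array([592.4, 226.4]), array([ 61.2, 106.3]), 78.1) 0.07566996563934826
headtop (array([566.4, 308.2]), array([37.1, 36.2]), 87.2) base (array([574.5, 305.2]), array([48.2, 69.8]), 84.9) 0.09722295081386371
ele plinth (array([593.5, 206.9]), array([82.4, 48.7]), 12.2) 0.07519878509768116
headtop (array([565.3, 312. ]), array([33.4, 34.3]), 60.4) base (array([564.6, 316. ]), array([51. , 41.8]), 14.1) 0.09599869144267174
```

Emit:
{"name": "servo_tool", "arguments": {
  "plan": [
    [[0.7,-0.0005,-0.0015,0.03,0],[0.7,-0.0005,-0.0015,0.06,0],[0.7,-0.0005,-0.0015,0.09,0],[0.7,-0.0005,-0.0015,0.102,0],[0.7,-0.0005,-0.0015,0.102,0],[0.7,-0.0005,-0.0015,0.102,0],[0.7,-0.0005,-0.0015,0.102,0]]
  ]
}}

```text
time_s: 15.92
eef_pos: [0.6024, -0.2137, 0.0398]
tcp_rot: [0.758, 3.046, -0.0]
contact_force: [0.3, -1.1, 0.8]
gripper_width: 0.06
grasp_force: 0.0
```

Run:
```python
from h import *
go(.6008,-.2143,.038,62)
```

```text
shift [ 0.0012 -0.0013  0.0018] twist 0.0 q6 -2.02 yaw 62.0 t 15.9
```

Emit:
{"name": "servo_tool", "arguments": {
  "plan": [
    [[0.5,0.001,-0.001,0,0],[0.25,0.001,-0.001,0,0],[0.15,0.001,-0.001,0,0],[0.15,0.001,-0.001,0,0],[0.15,0.001,-0.001,0,0],[0.15,0.001,-0.001,0,0],[0.15,0.001,-0.001,0,0],[0.15,0.001,-0.001,0,0]]
  ]
}}

```text
time_s: 16.58
eef_pos: [0.6003, -0.2145, 0.0396]
tcp_rot: [0.76, 3.046, 0.0]
contact_force: [-1.9, 1.6, 6.5]
gripper_width: 0.027
grasp_force: 58.5
```

Emit:
{"name": "servo_tool", "arguments": {
  "plan": [
    [[0.15,0,0,-0.004,0],[0.15,0,0,-0.02,0],[0.15,0,0,-0.05,0],[0.15,0,0,-0.085,0],[0.15,0,0,-0.115,0],[0.15,0,0,-0.12,0],[0.15,0,0,-0.12,0],[0.15,0,0,-0.12,0]]
  ]
}}

```text
time_s: 17.25
eef_pos: [0.5992, -0.2142, 0.1579]
tcp_rot: [0.761, 3.048, 0.001]
contact_force: [-1.0, -0.7, -1.8]
gripper_width: 0.0263
grasp_force: 59.2
```

Run:
```python
from h import *
s=get_state(); print(s['contact_force'],s['moment'],s['q'])
# foot yaw = tool yaw-90; candidate final foot yaw
for fy in (12,-78,-28):
    a=np.radians(fy); x,y=.4584-.016*np.cos(a),.2882-.016*np.sin(a); print(fy,x,y); go(x,y,.16,fy+90)
```

```text
[-0.97205967 -0.6974708  -1.75414264] [0.02104944 0.03597053 0.05046429] [-3.75001848e-02  3.49213109e-01 -1.76839574e-01 -6.84469002e-04
 -1.04448483e+00 -2.02256161e+00]
12 0.4427496383882591 0.28487341294691587
shift [ 0.3728  0.3669 -0.0019] twist -40.1 q6 -2.02 yaw 61.9 t 17.2
-78 0.45507341294691583 0.3038503616117409
shift [ 0.3708  0.3894 -0.0018] twist 49.9 q6 -2.02 yaw 61.9 t 17.2
-28 0.44427283851425714 0.29571154500457425
shift [ 0.3765  0.3771 -0.0019] twist -0.1 q6 -2.02 yaw 61.9 t 17.2
```

Emit:
{"name": "servo_tool", "arguments": {
  "plan": [
    [[0.15,0.008,0.008,0,-4],[0.15,0.026,0.025,0,-9],[0.15,0.053,0.052,0,-15],[0.15,0.081,0.08,0,-21],[0.15,0.109,0.107,0,-27],[0.15,0.137,0.135,0,-33],[0.15,0.165,0.162,0,-38],[0.15,0.19,0.187,0,-40.1]]
  ]
}}

```text
time_s: 17.92
eef_pos: [0.5176, 0.0413, 0.1562]
tcp_rot: [0.338, -3.12, 0.001]
contact_force: [0.1, 1.4, -0.9]
gripper_width: 0.0267
grasp_force: 59.2
```

Run:
```python
from h import *
go(.4427,.2849,.16,102)
```

```text
shift [ 0.0211  0.2539 -0.0038] twist 0.4 q6 -1.81 yaw 102.4 t 17.9
```

Emit:
{"name": "servo_tool", "arguments": {
  "plan": [
    [[0.15,0.003,0.035,0,0],[0.15,0.006,0.073,0,0],[0.15,0.009,0.112,0,0],[0.15,0.012,0.15,0,0],[0.15,0.016,0.19,0,0],[0.15,0.019,0.222,0,0],[0.15,0.021,0.243,0,0],[0.15,0.021,0.25,0,0]]
  ]
}}

```text
time_s: 18.58
eef_pos: [0.4453, 0.2821, 0.1562]
tcp_rot: [0.334, -3.122, 0.002]
contact_force: [0.2, -0.1, -1.1]
gripper_width: 0.027
grasp_force: 59.3
```

Emit:
{"name": "servo_tool", "arguments": {
  "plan": [
    [[0.15,0,0,0,0],[0.15,0,0,0,0],[0.15,0,0,0,0]]
  ]
}}

```text
time_s: 18.83
eef_pos: [0.4467, 0.2788, 0.1571]
tcp_rot: [0.329, -3.123, 0.002]
contact_force: [0.2, 0.6, -0.9]
gripper_width: 0.0268
grasp_force: 59.3
```

Run:
```python
from h import *
go(.4427,.2849,.055,102)
```

```text
shift [0.0025 0.0069 0.1021] twist 0.0 q6 -2.29 yaw 102.0 t 18.8
```

Emit:
{"name": "servo_tool", "arguments": {
  "plan": [
    [[0.15,0.0025,0.006,0.015,0],[0.15,0.0025,0.006,0.045,0],[0.15,0.0025,0.006,0.075,0],[0.15,0.0025,0.006,0.093,0],[0.15,0.0025,0.006,0.1,0],[0.15,0.0025,0.006,0.1,0],[0.15,0.0025,0.006,0.1,0],[0.15,0.0025,0.006,0.1,0]]
  ]
}}

```text
time_s: 19.5
eef_pos: [0.4441, 0.2858, 0.0593]
tcp_rot: [-0.33, 3.123, 0.002]
contact_force: [0.1, 0.1, -1.5]
gripper_width: 0.0268
grasp_force: 59.3
```

Run:
```python
from h import *
go(.4427,.2849,.0506,102)
```

```text
shift [ 0.0016 -0.0006  0.0087] twist 0.1 q6 -2.30 yaw 102.1 t 19.5
```

Emit:
{"name": "servo_tool", "arguments": {
  "plan": [
    [[0.15,0.001,0,0.002,0],[0.15,0.001,0,0.0035,0],[0.15,0.001,0,0.0045,0],[0.15,0.001,0,0.0055,0],[0.15,0.001,0,0.006,0],[0.15,0.001,0,0.0065,0],[0.15,0.001,0,0.0065,0],[0.15,0.001,0,0.0065,0]]
  ]
}}

```text
time_s: 20.17
eef_pos: [0.4422, 0.2852, 0.0514]
tcp_rot: [0.331, -3.124, 0.0]
contact_force: [-0.2, -1.2, -0.9]
gripper_width: 0.0268
grasp_force: 59.3
```

Emit:
{"name": "servo_tool", "arguments": {
  "plan": [
    [[0.15,0,0,0.0005,0],[0.15,0,0,0.001,0],[0.15,0,0,0.0015,0],[0.15,0,0,0.0015,0],[0.15,0,0,0.0015,0]]
  ]
}}

```text
time_s: 20.58
eef_pos: [0.4422, 0.2852, 0.0505]
tcp_rot: [-0.331, 3.124, 0.0]
contact_force: [-2.7, -0.6, 6.1]
gripper_width: 0.0265
grasp_force: 60.5
```

Emit:
{"name": "servo_tool", "arguments": {
  "plan": [
    [[0.45,0,0,0,0],[0.55,0,0,0,0],[0.65,0,0,0,0],[0.7,0,0,0,0],[0.7,0,0,0,0],[0.7,0,0,-0.01,0],[0.7,0,0,-0.045,0],[0.7,0,0,-0.085,0]]
  ]
}}

```text
time_s: 21.25
eef_pos: [0.441, 0.2837, 0.1345]
tcp_rot: [0.33, -3.12, 0.006]
contact_force: [1.4, 2.0, 0.6]
gripper_width: 0.0593
grasp_force: 0.0
```

Run:
```python
from h import *
go(.605,-.3685,.16,138.3)
go(.605,-.3685,.16,48.3)
```

```text
shift [-0.0239 -0.6722 -0.0233] twist -36.2 q6 -2.31 yaw 102.1 t 21.2
shift [-0.0239 -0.6722 -0.0233] twist 53.8 q6 -2.31 yaw 102.1 t 21.2
```

Emit:
{"name": "servo_tool", "arguments": {
  "plan": [
    [[0.85,0,-0.012,-0.024,-4],[0.85,-0.002,-0.048,-0.024,-9],[0.85,-0.003,-0.088,-0.024,-14],[0.85,-0.005,-0.128,-0.024,-19],[0.85,-0.006,-0.168,-0.024,-24],[0.85,-0.007,-0.208,-0.024,-29],[0.85,-0.009,-0.248,-0.024,-33],[0.85,-0.01,-0.288,-0.024,-36.2]]
  ]
}}

```text
time_s: 21.92
eef_pos: [0.5126, 0.0038, 0.1601]
tcp_rot: [-1.29, 2.863, -0.0]
contact_force: [1.7, 0.9, -0.3]
gripper_width: 0.073
grasp_force: 0.0
```

Run:
```python
from h import *
go(.605,-.3685,.16,138.3)
```

```text
shift [ 2.177e-01 -3.159e-01  1.000e-04] twist 0.2 q6 -1.12 yaw 138.5 t 21.9
```

Emit:
{"name": "servo_tool", "arguments": {
  "plan": [
    [[0.85,0.022,-0.032,0,0],[0.85,0.045,-0.065,0,0],[0.85,0.068,-0.098,0,0],[0.85,0.09,-0.131,0,0],[0.85,0.113,-0.164,0,0],[0.85,0.136,-0.197,0,0],[0.85,0.159,-0.23,0,0],[0.85,0.18,-0.261,0,0]]
  ]
}}

```text
time_s: 22.58
eef_pos: [0.5873, -0.3048, 0.1598]
tcp_rot: [-1.284, 2.867, -0.001]
contact_force: [0.6, 0.3, -0.3]
gripper_width: 0.0728
grasp_force: 0.0
```

Run:
```python
from h import *
go(.605,-.3685,.16,138.3)
P,B=look()
for i in(0,1):
    m=white(B[i])&(np.hypot(*(P[i][:,:2]-[.605,-.3685]).T)<.045)&(P[i][:,2]<.1)
    q=P[i][m&(P[i][:,2]>.078)]; print(len(q), rect(q) if len(q)>5 else '')
```

```text
shift [ 0.0357 -0.0556 -0.0002] twist -0.0 q6 -0.54 yaw 138.3 t 22.6
286 (array([ 605.4, -370.5]), array([35.1, 37.6]), 49.1)
137 (array([ 606.3, -367.9]), array([37.2, 38. ]), 49.3)
```

Emit:
{"name": "servo_tool", "arguments": {
  "plan": [
    [[0.85,0.018,-0.026,0,0],[0.85,0.033,-0.05,0,0],[0.85,0.034,-0.053,0,0],[0.85,0.034,-0.053,0,0],[0.85,0.034,-0.053,0,0],[0.85,0.034,-0.053,0,0]]
  ]
}}

```text
time_s: 23.18
eef_pos: [0.604, -0.3621, 0.1593]
tcp_rot: [-1.285, 2.866, 0.0]
contact_force: [0.7, -0.8, -0.3]
gripper_width: 0.0724
grasp_force: 0.0
```

Run:
```python
from h import *
go(.6053,-.369,.057,138.6)
```

```text
shift [ 0.0043 -0.0056  0.1023] twist -0.3 q6 -0.46 yaw 138.3 t 23.2
```

Emit:
{"name": "servo_tool", "arguments": {
  "plan": [
    [[0.85,0.004,-0.005,0.0,-0.3],[0.85,0.004,-0.005,0.03,-0.3],[0.85,0.004,-0.005,0.06,-0.3],[0.85,0.004,-0.005,0.09,-0.3],[0.85,0.004,-0.005,0.102,-0.3],[0.85,0.004,-0.005,0.102,-0.3],[0.85,0.004,-0.005,0.102,-0.3],[0.85,0.004,-0.005,0.102,-0.3]]
  ]
}}

```text
time_s: 23.85
eef_pos: [0.6066, -0.3698, 0.0591]
tcp_rot: [-1.293, 2.861, -0.004]
contact_force: [-0.5, -0.0, 0.3]
gripper_width: 0.0728
grasp_force: 0.0
```

Run:
```python
from h import *
go(.6053,-.369,.057,138.6)
```

```text
shift [0.0003 0.0015 0.0021] twist 0.0 q6 -0.45 yaw 138.6 t 23.9
```

Emit:
{"name": "servo_tool", "arguments": {
  "plan": [
    [[0.6,0,0.001,0.001,0],[0.4,0,0.001,0.001,0],[0.25,0,0.001,0.001,0],[0.2,0,0.001,0.001,0],[0.2,0,0.001,0.001,0],[0.2,0,0.001,0.001,0],[0.2,0,0.001,0.001,0],[0.2,0,0.001,0.001,0]]
  ]
}}

```text
time_s: 24.52
eef_pos: [0.6053, -0.3691, 0.0574]
tcp_rot: [-1.292, 2.862, -0.003]
contact_force: [-0.4, 0.7, 6.7]
gripper_width: 0.0348
grasp_force: 60.0
```

Emit:
{"name": "servo_tool", "arguments": {
  "plan": [
    [[0.2,0,0,-0.004,0],[0.2,0,0,-0.02,0],[0.2,0,0,-0.05,0],[0.2,0,0,-0.085,0],[0.2,0,0,-0.115,0],[0.2,0,0,-0.12,0],[0.2,0,0,-0.12,0],[0.2,0,0,-0.12,0]]
  ]
}}

```text
time_s: 25.18
eef_pos: [0.604, -0.3683, 0.1754]
tcp_rot: [-1.292, 2.864, 0.001]
contact_force: [0.1, 0.2, -2.7]
gripper_width: 0.0353
grasp_force: 60.2
```

Run:
```python
from h import *
go(.481,.1818,.175,102)
p,d=camera("side"); cv2.imwrite("pics/s3.png",p)
```

```text
shift [-0.3309  0.4563  0.001 ] twist 36.5 q6 -0.45 yaw 138.5 t 25.2
```

View pics/s3.png

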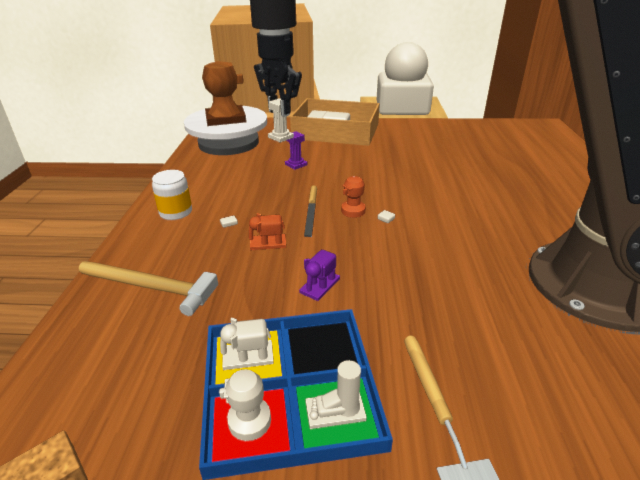

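The head, elephant and foot stand upright on red (249,415), yellow (247,345) and green (337,400). The column is lifted, hanging straight at (280,120), and the clay pieces are undisturbed.

Emit:
{"name": "servo_tool", "arguments": {
  "plan": [
    [[0.2,-0.007,0.01,0,4],[0.2,-0.022,0.031,0,9],[0.2,-0.044,0.061,0,14],[0.2,-0.067,0.093,0,19],[0.2,-0.09,0.125,0,24],[0.2,-0.113,0.156,0,29],[0.2,-0.136,0.188,0,33],[0.2,-0.158,0.218,0,36.5]]
  ]
}}

```text
time_s: 25.9
eef_pos: [0.5436, -0.1043, 0.174]
tcp_rot: [0.324, -3.121, -0.0]
contact_force: [0.5, 1.8, -0.7]
gripper_width: 0.0354
grasp_force: 60.2
```

Run:
```python
from h import *
go(.481,.1818,.175,102)
```

```text
shift [ 0.0025  0.2928 -0.0008] twist -0.2 q6 -1.53 yaw 101.8 t 25.9
```

Emit:
{"name": "servo_tool", "arguments": {
  "plan": [
    [[0.2,0,0.038,0,0],[0.2,0,0.078,0,0],[0.2,0.001,0.118,0,0],[0.2,0.001,0.158,0,0],[0.2,0.002,0.198,0,0],[0.2,0.002,0.236,0,0],[0.2,0.003,0.268,0,0],[0.2,0.003,0.288,0,0]]
  ]
}}

```text
time_s: 26.57
eef_pos: [0.4806, 0.1772, 0.1744]
tcp_rot: [0.333, -3.121, 0.002]
contact_force: [0.9, -0.5, -1.3]
gripper_width: 0.0351
grasp_force: 60.3
```

Emit:
{"name": "servo_tool", "arguments": {
  "plan": [
    [[0.2,0,0,0,0],[0.2,0,0,0,0],[0.2,0,0,0,0],[0.2,0,0,0,0]]
  ]
}}

```text
time_s: 26.9
eef_pos: [0.4821, 0.174, 0.1751]
tcp_rot: [0.329, -3.123, 0.001]
contact_force: [0.1, -0.1, -2.4]
gripper_width: 0.0352
grasp_force: 60.3
```

Run:
```python
from h import *
go(.481,.1818,.073,102)
```

```text
shift [-0.0007  0.0079  0.1021] twist 0.0 q6 -2.09 yaw 102.0 t 26.9
```

Emit:
{"name": "servo_tool", "arguments": {
  "plan": [
    [[0.2,-0.0005,0.007,0.015,0],[0.2,-0.0005,0.007,0.045,0],[0.2,-0.0005,0.007,0.075,0],[0.2,-0.0005,0.007,0.093,0],[0.2,-0.0005,0.007,0.1,0],[0.2,-0.0005,0.007,0.1,0],[0.2,-0.0005,0.007,0.1,0],[0.2,-0.0005,0.007,0.1,0]]
  ]
}}

```text
time_s: 27.57
eef_pos: [0.4824, 0.1823, 0.0773]
tcp_rot: [-0.33, 3.122, 0.001]
contact_force: [-0.1, -0.3, -2.0]
gripper_width: 0.0353
grasp_force: 60.3
```

Run:
```python
from h import *
go(.481,.1818,.0684,102)
```

```text
shift [ 0.0015 -0.0002  0.0089] twist 0.1 q6 -2.10 yaw 102.1 t 27.6
```

Emit:
{"name": "servo_tool", "arguments": {
  "plan": [
    [[0.2,0.001,0,0.002,0],[0.2,0.001,0,0.0035,0],[0.2,0.001,0,0.0045,0],[0.2,0.001,0,0.0055,0],[0.2,0.001,0,0.006,0],[0.2,0.001,0,0.0065,0],[0.2,0.001,0,0.0065,0],[0.2,0.001,0,0.0065,0]]
  ]
}}

```text
time_s: 28.23
eef_pos: [0.4805, 0.1818, 0.0694]
tcp_rot: [0.331, -3.124, 0.0]
contact_force: [-0.5, -0.7, -1.2]
gripper_width: 0.0356
grasp_force: 60.3
```

Emit:
{"name": "servo_tool", "arguments": {
  "plan": [
    [[0.2,0,0,0.0005,0],[0.2,0,0,0.001,0],[0.2,0,0,0.0015,0],[0.2,0,0,0.0015,0],[0.2,0,0,0.0015,0]]
  ]
}}

```text
time_s: 28.65
eef_pos: [0.4806, 0.1818, 0.0684]
tcp_rot: [-0.331, 3.124, 0.0]
contact_force: [-2.0, -1.1, 5.7]
gripper_width: 0.0354
grasp_force: 61.1
```

Emit:
{"name": "servo_tool", "arguments": {
  "plan": [
    [[0.5,0,0,0,0],[0.6,0,0,0,0],[0.7,0,0,0,0],[0.75,0,0,0,0],[0.75,0,0,0,0],[0.75,0,0,-0.01,0],[0.75,0,0,-0.045,0],[0.75,0,0,-0.085,0]]
  ]
}}

```text
time_s: 29.32
eef_pos: [0.479, 0.1806, 0.1526]
tcp_rot: [0.33, -3.12, 0.005]
contact_force: [1.0, 1.5, -0.2]
gripper_width: 0.0641
grasp_force: 0.0
```

Emit:
{"name": "servo_tool", "arguments": {
  "plan": [
    [[0.75,0,-0.02,-0.03,0],[0.75,0,-0.06,-0.03,0],[0.75,0,-0.1,-0.03,0],[0.75,0,-0.14,-0.03,0],[0.75,0,-0.18,-0.03,0],[0.75,0,-0.2,-0.03,0],[0.75,0,-0.2,-0.03,0],[0.75,0,-0.2,-0.03,0]]
  ]
}}

```text
time_s: 29.98
eef_pos: [0.5223, -0.015, 0.1835]
tcp_rot: [-0.326, 3.124, 0.0]
contact_force: [-0.2, 0.3, -0.0]
gripper_width: 0.0638
grasp_force: 0.0
```

Run:
```python
from h import *
p,d=camera("side"); q,d=camera("top")
cv2.imwrite("pics/f.png",np.hstack([cv2.resize(p[290:480,180:400],(440,380)),cv2.resize(q[180:350,50:230],(360,380))]))
```

```text
(no output)
```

View pics/f.png

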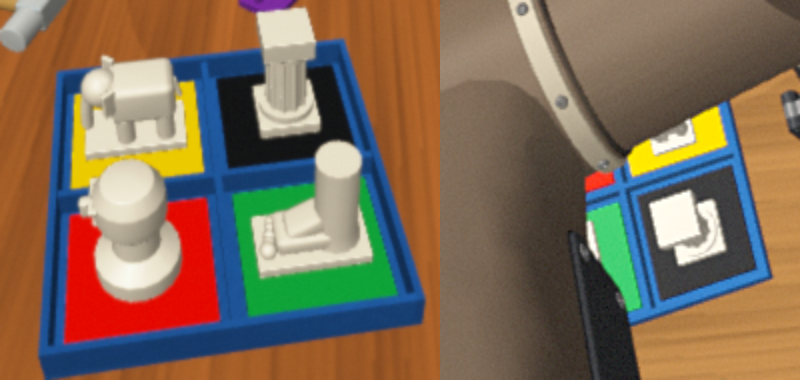

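All four casts stand upright and close to centred on their own pads, and the gripper is clear of them. Handing in.

```bash
python3 -c "
from bench import *
print(close_job())"
```

```text
the job is handed in; nothing more can be done
None
```

I packed all four casts and handed the job in at about 30 s on the robot's clock: head on red, elephant on yellow, foot on green and column on black, each set down gently and upright near its pad's middle; the clay originals were left in place.

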